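# Set up the coil tester and hold its test key in the guard slot

## Robot

A 7-joint arm with a two-finger parallel gripper is mounted at the origin on a cart in front of the work surface, level with it; the furniture and walls round the work are solid. World frame = base frame: x ahead of the robot, y to its left, z up, the work surface at z = 0. Lengths are in m, angles in rad, forces in N, time in s.
With the tool pointing down it reaches from about 0.425 to 0.925 m from the base axis. Payload 6.8 kg.
Tool frame: the origin (TCP) lies on the mounting face of the last link; the fingertips stand 173 mm ahead of it and the grasp point (between the pads) lies 155 mm ahead of it; z points along the fingers, y is the direction in which the jaws open and shut (so a half turn about z gives the same grasp; the last joint's range is limited). The gripper opens to 85 mm and grips with 20 to 120 N. Pads are 22 mm wide; open, the fingers measure 114 mm over their backs; the gripper's body (76 mm by 85 mm) begins 54 mm behind the grasp point. The pads swing forward as they close: fully open they stand 13 mm farther back than shut.
Start: joints at [1.16, 0.477, 0.022, 1.555, -0.011, 1.109, -0.083], TCP at [0.201, -0.644, 0.405] pointing down, gripper open.
Joint ranges: [-2.96, 2.96], [-0.34, 2.1], [-1.41, 1.46], [0.24, 2.44], [-1.37, 4.51], [0.17, 1.92], [-2.96, 2.96]. Speed limits (rad/s): [2.39, 2.39, 3.14, 3.14, 3.14, 3.14, 3.14].

## Interface

Orientations are given as a unit quaternion [w, x, y, z].
In Python, from station import sensors, read_camera, bot gives the robot as it stands. The module is installed in compiled form; this text tells all that it offers.
- The arm moves only by the tool play_rows, never from a script. Its argument "commands" is a list of rows, each a list of 4 numbers: the shift along the tool's x, y, z in m, then the turn about the tool's z in degrees. A call has 1 to 20 rows; each row shifts and turns the commanded pose from where the row before left it, along the tool's axes as they then stand; what a row does not reach is not made up. A row lasts 1/10 s, in which the tool goes at most 50 mm and 8.59 degrees, less where a joint would pass 70% of its speed; a pose out of reach is approached as far as the arm can. A call with a gripper value outside its range is refused whole. "claw" is the finger opening in m, from 0 to 0.0854, set as the call begins (left out, the last holds). The fingers move at their own pace and stop on an object; "force" is the grip in N (left out, the last holds). Time passes only in rows, so rows that do not move let the fingers close. It gives the time, the measured TCP pose, the force and the opening at its end, in the units of the state.
- sensors.get_obs(): the state, without advancing time (a new reading comes with each control period).
- read_camera(name): name is "side" or "top"; returns a dict with "frame" (420x560x3 uint8, blue, green, red), "depth" (420x560 float32, m along the optical axis (not along the pixel's ray), 0 where there is no reading), "fx", "fy", "cx", "cy" (pixels), "rvec" (rotation vector, rad) and "tvec" (3), from world to camera coordinates, as OpenCV has them. Camera axes: x right, y down, z forward; pixel columns grow to the right and rows downward; lengths in m; the calibration is good to about 2 mm. A picture is of the moment at which its call begins.
- bot.hand_in(): hands the job in, once; it reports no verdict.
The state is a dict: "t": time; "q": joint angles; "joint_vel": joint speeds; "joint_torque": joint torques, N m; "eef_pos": TCP position; "tool_rot": TCP orientation; "contact_force": force on the tool from outside, world axes, zero at the start; "torque": the same for the moment, N m; "gripper_width": opening from 0.0 (shut) to 1.0 (fully open).
Only numpy, scipy, OpenCV 4.12 (cv2) and the standard library are available. Lean on these libraries where they do the work, as an engineer would, in place of code of your own. Each camera call takes 0.05 s, during which the arm holds its last target.

## Task

Set up the coil tester: stand the white-flanged spool of copper-coloured wire upright on the tester's blue ring, midway between its two black posts, and let go of it. Then take the red-handled test key from its holder, pass its blade down through the slot in the yellow guard plate, push it fully home against the spring contact until the collar meets the plate, and finish while still gripping the handle and holding the key home (the spring lifts it if you let go). Leave the black spool, the cyan roll and the eraser where they are.

Things in the scene. Friction and masses are not known exactly. Their poses are not given: they have to be found in the camera images.
- tester: Fixed grey coil tester. Base plate 110 (x) x 250 (y) x 10 mm on the bench; origin at the centre of its underside. Tower 66 x 66 mm, its top 80 mm above the bench, centred at y = -85 mm, closed on all sides, topped by an 8 mm yellow guard plate with the slot. Two black posts, 16 mm thick, tops 45 mm above the bench, at x = 0, y = +110 mm and y = -30 mm. z up.
- slot (a point): Centre of the slot's mouth at the top face of the yellow guard plate, 80 mm above the bench; axes as the tester's. The opening is 24 mm along x by 12 mm along y (2 mm clear of the blade on every side, with a 3 mm chamfer round the mouth), through the 8 mm plate; hollow below.
- pad (a point): Centre of the blue ring (62 mm outside, printed flush) on top of the tester's base plate, 10 mm above the bench, midway between the two posts (140 mm from centre to centre along the tester's y); axes as the tester's.
- contact (a joint): Sprung brass contact under the slot. 0 = up at rest, its top 45 mm below the slot's mouth; grows to 0.010 m as it is pressed down. Pushing back 2.8 N at rest plus 0.7 N per mm. With the key fully home it reads about 0.007 m.
- key: Loose test key, 90 g, standing upright in its holder. Origin at the centre of the blade's tip, z up to the handle. Steel blade 20 (x) x 8 (y) mm, 52 mm long below the collar; then a dark collar 34 x 20 x 5 mm (from 52 to 57 mm above the tip) that rests on the holder; then a red handle 28 (x) x 16 (y) mm from 57 to 100 mm above the tip. Grip the handle across its 16 mm (y). Either way round fits the slot.
- key_grip (a point): Point in the middle of the key's red handle where it is gripped, 80 mm above the blade tip and 20 mm below the handle's top; axes as the key's.
- holder: Fixed black holder block 56 (x) x 44 (y) x 58 mm, origin at the centre of its underside; a slot 24 (x) x 12 (y) mm runs down through its middle, and the key's blade hangs in it by the collar. Lift the key more than 55 mm to clear it.
- spool_white: Loose wire spool with white flanges and copper-coloured wire, standing upright, z up, underside at z = 0, 30 mm high. Origin 11 mm off its axis (a free wire end sticks out; it is not solid): use spool_axis. The other spool has black flanges.
- spool_axis (a point): The white spool's axis at its underside. The two round flanges are 47 mm across, the lower from 0 to 5 mm and the upper from 24 to 30 mm height; grip across the flanges from any side.
- spool_black: Bystander: loose wire spool with black flanges and white wire, 43 mm across, 26 mm high, axis at (-11, 2) mm from its origin.
- roll_cyan: Bystander: cyan tape roll lying flat, 68 mm across, 18 mm high, origin under its centre.
- eraser: Bystander: eraser in a red sleeve, 16 x 36 x 11 mm, origin under its centre.
Not all that is in view belongs to the job. What is shaped like the key but green or purple is not meant.

How it is judged:
On the way, in this order (a step that is already met when the one before it is completed fails the run):
1. the white spool stands upright on the ring between the posts, released (x of spool_axis in the frame of pad between -0.01 and 0.01 m and y of spool_axis in the frame of pad between -0.01 and 0.01 m and z of spool_axis in the frame of pad between -0.003 and 0.004 m and angle between spool_white's own z axis and vertical below 0.1 rad and linear speed of spool_white below 0.02 m/s and contact force between the fingers and spool_white below 0.05 N), for 0.2 s.
2. the key's blade has passed the guard plate, upright in the slot (horizontal distance between key and slot below 0.004 m and angle between the z axis of key and the z axis of tester, either way round below 0.1 rad and z of key in the frame of slot below -0.012 m), for 0.05 s.
At the end, for the whole second after the job is handed in: White spool upright and released, axis within 10 mm (tester x and y) of the ring's centre; key upright in the slot, tip over 49 mm below its mouth (collar within 3 mm of the plate), contact pressed over 4 mm, fingers still gripping the handle, at rest (all of step 1 and horizontal distance between key and slot below 0.004 m and angle between the z axis of key and the z axis of tester, either way round below 0.1 rad and z of key in the frame of slot below -0.049 m and value of joint contact above 0.004 m and contact force between the fingers and key above 1 N and distance between the grasp point and key_grip below 0.032 m and linear speed of key below 0.02 m/s); the arm keeps its last pose, push and grip.
It fails at once if the black spool is moved more than 30 mm (distance of spool_black from where it was at the start of the episode above 0.03 m).
It fails at once if the cyan roll is moved more than 30 mm (distance of roll_cyan from where it was at the start of the episode above 0.03 m).
It fails at once if the eraser is moved more than 30 mm (distance of eraser from where it was at the start of the episode above 0.03 m).
It also fails if it takes over 64 s, if anything falls off the work surface, if the arm or the gripper's body presses on something with over 40 N, if the wrist force passes 120 N, or if a joint passes its speed limit or range.

## Working session

There is one attempt and no reset: what is moved stays moved. The work goes in short steps, Python scripts to look and compute and a tool call to move; the robot and the scene stay as the last step left them, time stands still between calls to the robot, and variables do not carry over. Pictures are saved under pics/ and viewed, and the job is handed in when it is done.

Besides the shell and the picture viewer there is one more tool, called after "Request:" as name(argument=value, ...), one argument or row to a line, values as JSON. play_rows: Moves the arm, as the interface text tells. Its arguments: {"type":"object","properties":{"commands":{"type":"array"},"claw":{"type":"number"},"force":{"type":"number"}},"required":["commands"]}

```bash
mkdir -p pics; cat > h.py <<'E'
import numpy as np,cv2
from station import sensors, read_camera, bot
def snap(n,f):
    c=read_camera(n); cv2.imwrite('pics/'+f,c['frame']); np.savez('pics/'+f+'.npz',**c); return c
def ld(f): return dict(np.load('pics/'+f+'.npz'))
def ray(c,u,v):
    R,_=cv2.Rodrigues(np.array(c['rvec'],float).reshape(3,1)); t=np.array(c['tvec'],float).reshape(3)
    d=R.T@np.array([(u-c['cx'])/c['fx'],(v-c['cy'])/c['fy'],1.]); return -R.T@t,d
def onz(c,u,v,z):
    o,d=ray(c,u,v); return o+d*(z-o[2])/d[2]
def dep(c,u,v):
    o,d=ray(c,u,v); return o+d*float(c['depth'][int(v),int(u)])
def proj(c,p):
    return cv2.projectPoints(np.array(p,float).reshape(-1,3),np.array(c['rvec'],float),np.array(c['tvec'],float),np.array([[c['fx'],0,c['cx']],[0,c['fy'],c['cy']],[0,0,1]],float),None)[0].reshape(-1,2)
E
python3 - <<'E'
from h import *
for n in('top','side'):
    c=snap(n,n+'0.png'); print(n,c['fx'],c['cx'],c['cy'],ray(c,280,210))
o=sensors.get_obs();print({k:np.round(v,3) for k,v in o.items()})
E
```

```text
top 495.95787252104395 286.62492341534175 203.6895976174829 (array([ 0.35053765, -0.02559079,  1.41224657]), array([ 0.17843219,  0.0221228 , -0.98387644]))
side 441.8016443812712 275.5864688366768 210.9817219298603 (array([ 0.38686054, -0.84249415,  0.82786673]), array([ 0.19507179,  0.72531263, -0.66028276]))
{'t': np.float64(0.1), 'q': array([ 1.16 ,  0.478,  0.022,  1.556, -0.011,  1.109, -0.083]), 'joint_vel': array([-0.001, -0.003,  0.002, -0.002, -0.   , -0.001,  0.   ]), 'joint_torque': array([ 5.0000e-03, -5.9776e+01,  1.6140e+00, -2.8195e+01,  1.3000e-02,
        5.0000e-03,  0.0000e+00]), 'eef_pos': array([ 0.201, -0.644,  0.404]), 'tool_rot': array([-0.001,  0.989,  0.151, -0.   ]), 'contact_force': array([-0.603, -0.114, -0.298]), 'torque': array([ 0.005,  0.038, -0.016]), 'gripper_width': np.float64(1.001)}
```

View pics/top0.png

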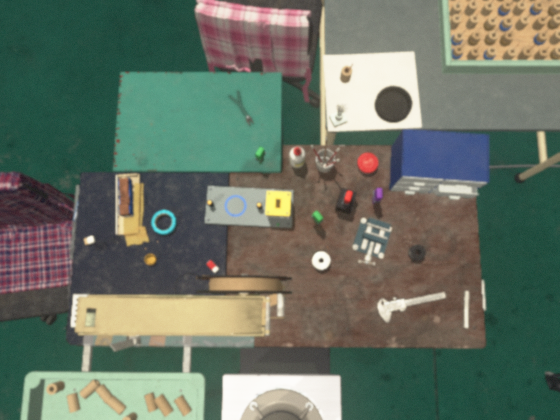

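View pics/side0.png

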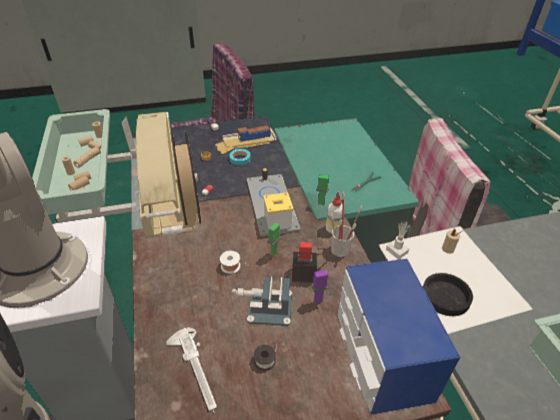

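```bash
python3 - <<'E'
from h import *
c=ld('top0.png');s=ld('side0.png')
a=c['frame'][150:290,190:440]
b=s['frame'][160:370,200:360]
A=cv2.resize(a,None,fx=3,fy=3,interpolation=cv2.INTER_CUBIC);cv2.imwrite('pics/ct.png',A)
cv2.imwrite('pics/cs.png',cv2.resize(b,None,fx=2.8,fy=2.8,interpolation=cv2.INTER_CUBIC))
for n,u,v in [('spool',321,261),('spoolrim',314,261),('black',417,247),('keytop',348,196),('holder',341,203),('purple',378,192),('green',318,215),('yellow',270,204),('posts',209,203),('post2',259,205),('base',235,205),('vise',372,240),('redbowl',368,160),('bluebox',430,150),('cup',327,160),('glue',297,155),('shelf',240,284),('box',180,310),('caliper',400,305),('brown',150,260)]:
    print(n,np.round(dep(c,u,v),3))
E
```

```text
spool [ 0.46  -0.111 -0.001]
spoolrim [ 0.458 -0.09   0.025]
black [ 0.499 -0.38   0.021]
keytop [ 0.627 -0.179  0.104]
holder [ 0.617 -0.165  0.057]
purple [ 0.639 -0.26   0.101]
green [ 0.575 -0.098  0.101]
yellow [0.607 0.032 0.086]
posts [0.617 0.204 0.049]
post2 [0.613 0.064 0.044]
base [0.618 0.135 0.013]
vise [ 0.514 -0.248  0.057]
redbowl [ 0.751 -0.248  0.024]
bluebox [ 0.738 -0.388  0.164]
cup [ 0.757 -0.131  0.002]
glue [ 0.744 -0.041  0.094]
shelf [0.388 0.094 0.222]
box [0.325 0.25  0.151]
caliper [ 0.34  -0.33   0.003]
brown [0.46  0.373 0.006]
```

View pics/ct.png

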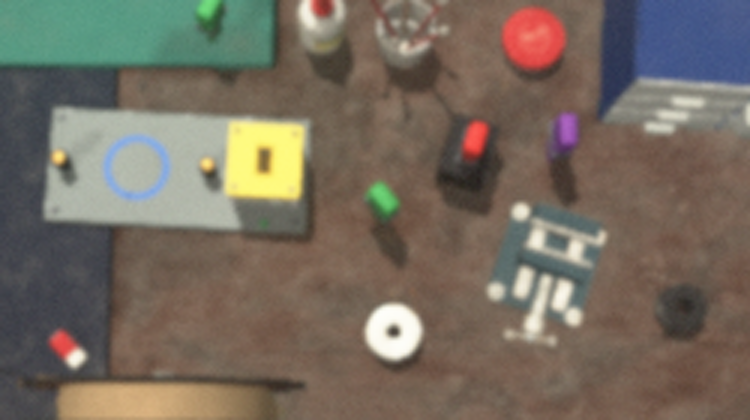

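View pics/cs.png

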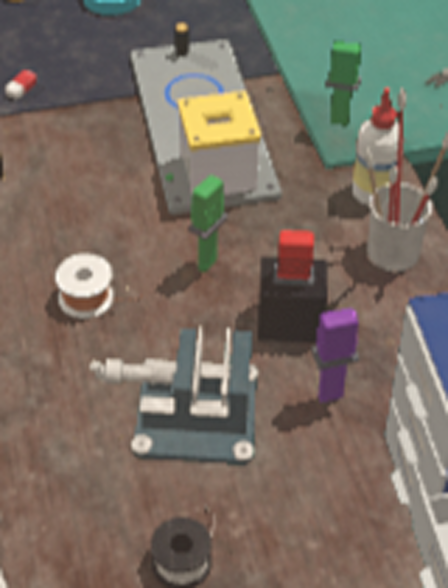

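Candidates: spool – white flange, top (321,261), side (230,262), versus black-flanged (417,253); key – red in black holder, top (346,199), side (305,255), versus green (318,216), green (260,153), purple (378,194). I choose the white spool and red key; the crops confirm both. Now I measure them.

```bash
cat > m.py <<'E'
from h import *
def mask(c,kind,roi):
    h=cv2.cvtColor(c['frame'],cv2.COLOR_BGR2HSV);H,S,V=[h[...,i].astype(int) for i in range(3)]
    m={'yellow':(H>22)&(H<35)&(S>140)&(V>120),'red':((H<6)|(H>172))&(S>150)&(V>70),'white':(S<60)&(V>150),'blue':(H>100)&(H<125)&(S>90)&(V>80),'dark':(V<60)}[kind]
    o=np.zeros(m.shape,np.uint8);u0,v0,u1,v1=roi;o[v0:v1,u0:u1]=m[v0:v1,u0:u1]*255
    return o
def big(m):
    cs,_=cv2.findContours(m,cv2.RETR_EXTERNAL,cv2.CHAIN_APPROX_NONE);return max(cs,key=cv2.contourArea)
def plane(c,cnt,z): return np.array([onz(c,u,v,z)[:2] for u,v in cnt.reshape(-1,2)])
def rect(p): 
    (x,y),(w,h),a=cv2.minAreaRect((p*1000).astype(np.float32)); return np.round([x,y,w,h,a],1)
def circ(p):
    A=np.c_[2*p,np.ones(len(p))];s=np.linalg.lstsq(A,(p**2).sum(1),rcond=None)[0];return np.round(np.r_[s[:2],np.sqrt(s[2]+s[0]**2+s[1]**2)]*1000,1)
E
python3 - <<'E'
from m import *
c=ld('top0.png');s=ld('side0.png')
for n,im,rs in(('top',c,dict(y=(255,180,300,225),r=(338,186,358,208),w=(305,245,338,275),b=(220,190,250,220))),('side',s,dict(y=(258,188,298,220),r=(295,238,318,265),w=(215,245,245,280),b=(255,182,285,200)))):
    print(n)
    k=big(mask(im,'yellow',rs['y']));print('yellow',cv2.boundingRect(k),rect(plane(im,k,.08)))
    k=big(mask(im,'red',rs['r']));print('red',cv2.boundingRect(k),rect(plane(im,k,.106)))
    k=big(mask(im,'white',rs['w']));print('white',cv2.boundingRect(k),circ(plane(im,k,.03)))
    m=mask(im,'blue',rs['b']);p=np.argwhere(m)[:,::-1];print('ring',len(p),circ(plane(im,p,.01)))
    # slot
    x,y,w,h=cv2.boundingRect(big(mask(im,'yellow',rs['y'])))
    y0=mask(im,'yellow',rs['y']);k=big(y0);f=np.zeros_like(y0);cv2.drawContours(f,[k],-1,255,-1)
    hole=cv2.erode(f,np.ones((5,5)))&~y0; 
    if hole.any(): hk=big(hole);print('slot',cv2.boundingRect(hk),rect(plane(im,hk,.08)), np.round(plane(im,np.argwhere(hole)[:,::-1],.08).mean(0)*1000,1))
# upper faces by projecting: holder corners top view from dark
m=mask(c,'dark',(330,185,362,217));k=big(m);print('dark',cv2.boundingRect(k),rect(plane(c,k,.058)))
E
```

```text
top
yellow (274, 198, 8, 11) [6.116e+02 1.140e+01 2.790e+01 1.910e+01 3.000e-01]
red (345, 191, 8, 12) [ 625.2 -179.2   17.3   33.1   77.9]
white (311, 251, 20, 19) [ 461.2 -108.7   25.7]
ring 58 [617.8 135.5  28.4]
slot (277, 200, 3, 7) [6.116e+02 1.000e+01 1.680e+01 5.500e+00 6.000e-01] [612.1  10.9]
side
yellow (264, 196, 29, 16) [594.   -3.4  44.   87.5  42.7]
red (300, 242, 12, 17) [ 622.1 -194.8   49.7   25.1   73.6]
white (220, 250, 21, 23) [ 461.  -114.8   27.7]
ring 27 [616.  138.8  28.7]
dark (336, 200, 18, 14) [ 600.9 -177.8   29.3   52.8   25.5]
```

```bash
python3 - <<'E'
from m import *
c=ld('top0.png');s=ld('side0.png')
def up(c,k=4):
    d=dict(c);d['frame']=cv2.resize(c['frame'],None,fx=k,fy=k,interpolation=cv2.INTER_CUBIC)
    for a in('fx','fy'):d[a]=c[a]*k
    for a in('cx','cy'):d[a]=(c[a]+.5)*k-.5
    return d
C=up(c);S=up(s)
for n,im,o in(('top',C,(255,182,300,225)),('side',S,(258,185,300,225))):
    u0,v0,u1,v1=[4*q for q in o]
    f=im['frame'].astype(int);b,g,r=f[...,0],f[...,1],f[...,2]
    y=np.zeros(b.shape,np.uint8);y[v0:v1,u0:u1]=(((r+g)/2-b)>75)[v0:v1,u0:u1]*255
    k=big(y);p=plane(im,k,.08);print(n,'yellow',cv2.boundingRect(k),rect(p))
    fl=np.zeros_like(y);cv2.drawContours(fl,[cv2.convexHull(k)],-1,255,-1);er=cv2.erode(fl,np.ones((33,33)))
    ho=((r<150)*255).astype(np.uint8)&er
    hk=big(ho);print('slot',rect(plane(im,hk,.08)),cv2.boundingRect(hk))
    cv2.drawContours(im['frame'],[k],-1,(255,0,0),1);cv2.drawContours(im['frame'],[hk],-1,(0,0,255),1)
    cv2.imwrite(f'pics/y{n}.png',im['frame'][v0:v1,u0:u1])
# key red
for n,im,o in(('top',C,(338,186,358,208)),('side',S,(293,236,318,268))):
    u0,v0,u1,v1=[4*q for q in o]
    f=im['frame'].astype(int);y=np.zeros(f.shape[:2],np.uint8);y[v0:v1,u0:u1]=((f[...,2]-f[...,1])>80)[v0:v1,u0:u1]*255
    k=big(y);print(n,'red',rect(plane(im,k,.106)),cv2.boundingRect(k))
    cv2.drawContours(im['frame'],[k],-1,(255,0,0),1)
    cv2.imwrite(f'pics/r{n}.png',cv2.resize(im['frame'][v0-40:v1+60,u0-40:u1+40],None,fx=3,fy=3))
E
cd pics; python3 -c "
import cv2,numpy as np
L=[cv2.imread(f) for f in('ytop.png','yside.png','rtop.png','rside.png')]
L=[cv2.resize(i,(390,290)) for i in L];cv2.imwrite('q.png',np.vstack([np.hstack(L[:2]),np.hstack(L[2:])]))"
```

```text
top yellow (1061, 764, 104, 102) [611.4  10.2  69.2  69.6  87.5]
slot [6.12e+02 1.07e+01 1.68e+01 6.20e+00 5.00e-01] (1108, 801, 10, 25)
side yellow (1055, 771, 118, 81) [610.   10.8  71.9  68.4  87.3]
slot [609.5  10.4   5.2  19.   86.7] (1098, 807, 29, 8)
top red [ 627.1 -178.8   18.5   33.6   73.4] (1378, 761, 33, 48)
side red [ 625.4 -184.2   29.    28.3   76.3] (1199, 969, 50, 38)
```

View pics/q.png

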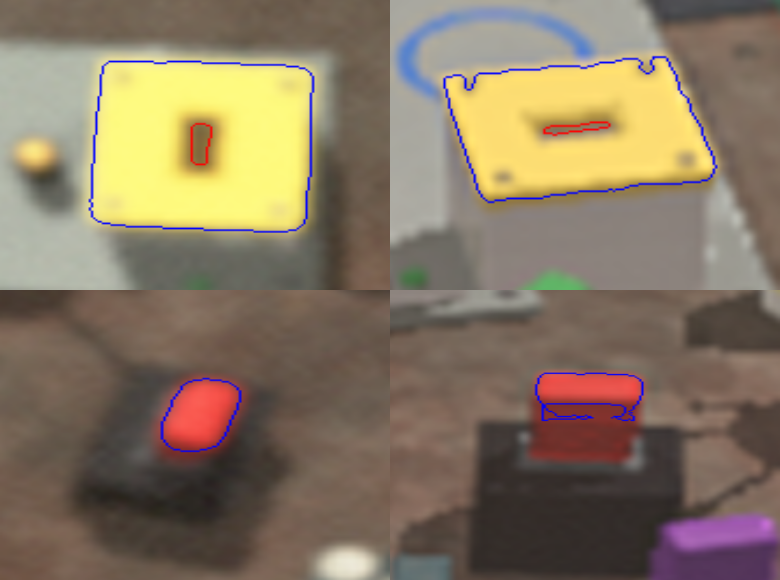

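```bash
cat > p.py <<'E'
from h import *
import sys
from scipy.spatial.transform import Rotation as Ro
def go(x,y,z,yaw=None,after=True):
    """yaw = world direction of tool y in deg; z=TCP"""
    o=sensors.get_obs();w,a,b,c=o['tool_rot'];R=Ro.from_quat([a,b,c,w]);M=R.as_matrix();p=np.array(o['eef_pos'])
    y0=np.degrees(np.arctan2(M[1,1],M[0,1]));print('t',round(float(o['t']),2),'pos',np.round(p,4),'yaw_y',round(y0,2),'tilt',np.round(M[:,2],4),'q',np.round(o['q'],2),'F',np.round(o['contact_force'],1))
    turn=0 if yaw is None else -(((yaw-y0)+180)%360-180)
    d=np.array([x,y,z])-p
    M2=M@Ro.from_euler('z',turn,degrees=True).as_matrix()
    print('turn first',round(turn,2),'then shift(mm, tool axes)',np.round(M2.T@d*1000,1))
if __name__=='__main__':
    a=[float(v) for v in sys.argv[1:]];go(*a)
E
python3 p.py .461 -.110 .3 -2.6
python3 - <<'E'
from h import *
c=ld('top0.png')
# shelf/box heights
for v in range(276,335,6): print(v,[tuple(np.round(dep(c,u,v),2)) for u in (150,215,245,275,285)])
E
```

```text
t 0.1 pos [ 0.2012 -0.6441  0.4038] yaw_y -72.65 tilt [-6.0e-04  1.5e-03 -1.0e+00] q [ 1.16  0.48  0.02  1.56 -0.01  1.11 -0.08] F [-0.6 -0.1 -0.3]
turn first -70.05 then shift(mm, tool axes) [545.1 235.4 104.5]
276 [(np.float64(0.42), np.float64(0.37), np.float64(-0.0)), (np.float64(0.41), np.float64(0.15), np.float64(0.24)), (np.float64(0.41), np.float64(0.08), np.float64(0.25)), (np.float64(0.41), np.float64(0.01), np.float64(0.22)), (np.float64(0.41), np.float64(-0.01), np.float64(0.19))]
282 [(np.float64(0.4), np.float64(0.37), np.float64(0.0)), (np.float64(0.39), np.float64(0.16), np.float64(0.19)), (np.float64(0.39), np.float64(0.08), np.float64(0.22)), (np.float64(0.39), np.float64(0.01), np.float64(0.17)), (np.float64(0.4), np.float64(-0.01), np.float64(0.0))]
288 [(np.float64(0.38), np.float64(0.37), np.float64(0.0)), (np.float64(0.38), np.float64(0.16), np.float64(0.19)), (np.float64(0.38), np.float64(0.08), np.float64(0.22)), (np.float64(0.38), np.float64(0.01), np.float64(0.17)), (np.float64(0.38), np.float64(-0.01), np.float64(0.0))]
294 [(np.float64(0.37), np.float64(0
[... 1254 characters left out ...]
, np.float64(0.14)), (np.float64(0.3), np.float64(0.02), np.float64(-0.0)), (np.float64(0.3), np.float64(-0.01), np.float64(0.0))]
324 [(np.float64(0.29), np.float64(0.32), np.float64(0.15)), (np.float64(0.29), np.float64(0.16), np.float64(0.15)), (np.float64(0.29), np.float64(0.09), np.float64(0.14)), (np.float64(0.29), np.float64(0.02), np.float64(-0.0)), (np.float64(0.29), np.float64(-0.01), np.float64(0.0))]
330 [(np.float64(0.28), np.float64(0.32), np.float64(0.15)), (np.float64(0.28), np.float64(0.16), np.float64(0.15)), (np.float64(0.28), np.float64(0.09), np.float64(0.13)), (np.float64(0.27), np.float64(0.02), np.float64(-0.0)), (np.float64(0.27), np.float64(-0.01), np.float64(0.0))]
```

Request:
play_rows(
  commands=[
    [0, 0, 0, -7.8],
    [0, 0, 0, -7.8],
    [0, 0, 0, -7.8],
    [0, 0, 0, -7.8],
    [0, 0, 0, -7.8],
    [0, 0, 0, -7.8],
    [0, 0, 0, -7.8],
    [0, 0, 0, -7.8],
    [0, 0, 0, -7.65],
    [0, 0, 0, 0],
  ],
  claw=0.0854,
  force=40,
)

```text
t: 1.1
eef_pos: [0.201, -0.6442, 0.4041]
tool_rot: [-0.0, 0.723, 0.691, 0.0]
contact_force: [0.3, 0.5, 0.3]
gripper_width: 0.997
```

Request:
play_rows(
  commands=[
    [0.032, 0.014, 0, 0],
    [0.032, 0.014, 0, 0],
    [0.032, 0.014, 0, 0],
    [0.032, 0.014, 0, 0],
    [0.032, 0.014, 0, 0],
    [0.032, 0.014, 0, 0],
    [0.032, 0.014, 0, 0],
    [0.032, 0.014, 0.01, 0],
    [0.032, 0.014, 0.01, 0],
    [0.032, 0.014, 0.01, 0],
    [0.032, 0.014, 0.01, 0],
    [0.032, 0.014, 0.01, 0],
    [0.032, 0.014, 0.01, 0],
    [0.032, 0.014, 0.01, 0],
    [0.032, 0.014, 0.01, 0],
    [0.032, 0.014, 0.01, 0],
    [0.032, 0.011, 0.01, 0],
    [0, 0, 0, 0],
    [0, 0, 0, 0],
  ],
)

```text
t: 3.0
eef_pos: [0.4608, -0.111, 0.3044]
tool_rot: [-0.0, 0.723, 0.691, -0.0]
contact_force: [0.6, -0.5, 0.2]
gripper_width: 1.002
```

```bash
python3 p.py .461 -.110 .175 -2.6; python3 - <<'E'
from m import *
c=snap('side','s1.png')
cv2.imwrite('pics/s1c.png',cv2.resize(c['frame'][120:380,120:380],None,fx=2.2,fy=2.2))
E
```

```text
t 3.0 pos [ 0.4608 -0.111   0.3044] yaw_y -2.65 tilt [-9.e-04  2.e-04 -1.e+00] q [ 0.55  0.33 -0.52  2.09  0.23  0.78 -0.16] F [ 0.6 -0.5  0.2]
turn first -0.05 then shift(mm, tool axes) [  1.    0.3 129.4]
```

View pics/s1c.png

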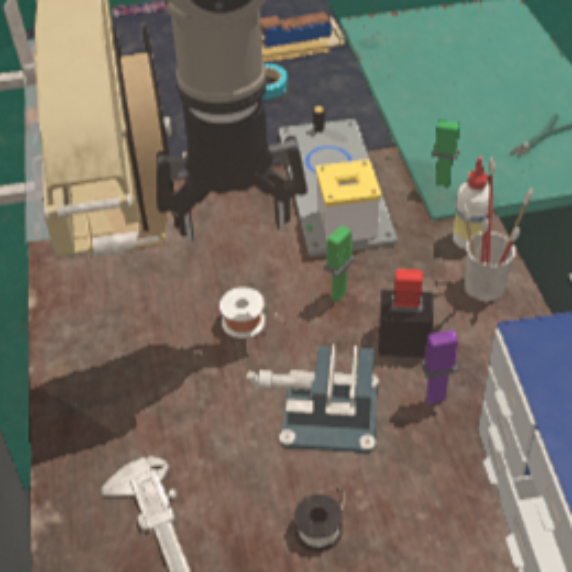

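The gripper sits at crop (230,200) over the spool at (242,310), with the fingers straddling it clear of the green key (338,260). Next I descend and grip.

Request:
play_rows(
  commands=[
    [0.001, 0, 0.025, 0],
    [0, 0, 0.025, 0],
    [0, 0, 0.025, 0],
    [0, 0, 0.02, 0],
    [0, 0, 0.015, 0],
    [0, 0, 0.012, 0],
    [0, 0, 0.007, 0],
    [0, 0, 0, 0],
    [0, 0, 0, 0],
  ],
)

```text
t: 3.95
eef_pos: [0.461, -0.1108, 0.1761]
tool_rot: [0.0, 0.723, 0.691, 0.0]
contact_force: [0.8, 1.0, 0.2]
gripper_width: 0.998
```

Request:
play_rows(
  commands=[
    [0, 0, 0, 0],
    [0, 0, 0, 0],
    [0, 0, 0, 0],
    [0, 0, 0, 0],
    [0, 0, 0, 0],
    [0, 0, 0, 0],
    [0, 0, 0, 0],
    [0, 0, 0, 0],
  ],
  claw=0.03,
  force=30,
)

```text
t: 4.75
eef_pos: [0.461, -0.1105, 0.1765]
tool_rot: [0.0, 0.723, 0.691, 0.0]
contact_force: [-2.1, 0.5, 8.2]
gripper_width: 0.497
```

Request:
play_rows(
  commands=[
    [0, 0, -0.005, 0],
    [0, 0, -0.015, 0],
    [0, 0, -0.025, 0],
    [0, 0, -0.025, 0],
    [0, 0, -0.025, 0],
    [0, 0, -0.025, 0],
    [0, 0, -0.02, 0],
    [0, 0, -0.01, 0],
    [0, 0, 0, 0],
    [0, 0, 0, 0],
  ],
)

```text
t: 5.75
eef_pos: [0.4603, -0.1106, 0.325]
tool_rot: [-0.0, 0.723, 0.691, -0.0]
contact_force: [-0.5, -0.2, -1.8]
gripper_width: 0.492
```

```bash
python3 p.py .6167 .136 .325 -2.6; python3 - <<'E'
from m import *
c=snap('side','s2.png')
cv2.imwrite('pics/s2c.png',cv2.resize(c['frame'][120:320,120:320],None,fx=2.8,fy=2.8))
E
```

```text
t 5.75 pos [ 0.4603 -0.1106  0.325 ] yaw_y -2.61 tilt [-1.1e-03  1.0e-04 -1.0e+00] q [ 0.57  0.3  -0.54  2.07  0.21  0.82 -0.14] F [-0.5 -0.2 -1.8]
turn first -0.01 then shift(mm, tool axes) [ 2.535e+02  1.450e+02 -2.000e-01]
```

View pics/s2c.png

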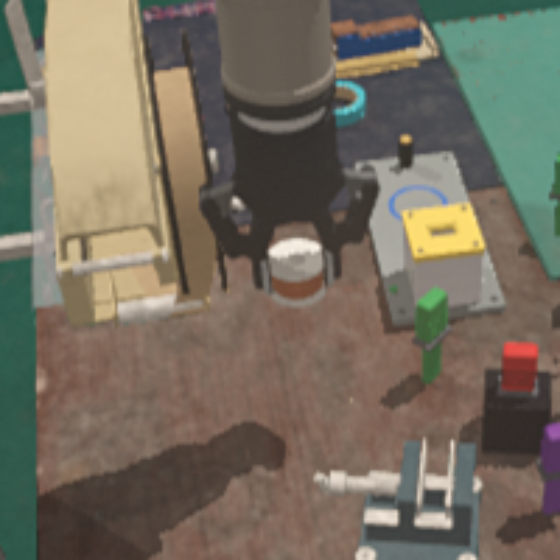

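```bash
python3 - <<'E'
from m import *
c=ld('s2.png')
im=cv2.resize(c['frame'],None,fx=4,fy=4,interpolation=cv2.INTER_CUBIC)
a=np.linspace(0,2*np.pi,60)
for z in(.1485,.1785):
    p=np.c_[.4603+.0235*np.cos(a),-.1106+.0235*np.sin(a),z+0*a]
    q=(proj(c,p)+.5)*4-.5
    cv2.polylines(im,[q.astype(np.int32)],True,(0,255,0),1)
o=proj(c,[.4603,-.1106,.16])[0]*4
x,y=o.astype(int);cv2.imwrite('pics/s2d.png',cv2.resize(im[y-110:y+110,x-110:x+110],None,fx=2.5,fy=2.5))
E
```

```text
(no output)
```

View pics/s2d.png

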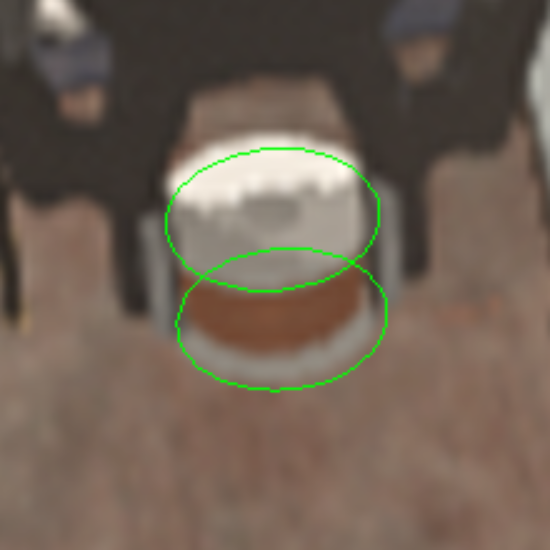

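The spool hangs upright between the pads, with its outline within about 1 px of the predicted circles (crop (270,270)). Next I carry it to the ring.

Request:
play_rows(
  commands=[
    [0.01, 0.005, 0, 0],
    [0.02, 0.012, 0, 0],
    [0.03, 0.017, 0, 0],
    [0.035, 0.02, 0, 0],
    [0.035, 0.02, 0, 0],
    [0.035, 0.02, 0, 0],
    [0.03, 0.018, 0, 0],
    [0.03, 0.017, 0, 0],
    [0.02, 0.011, 0, 0],
    [0.0085, 0.005, 0, 0],
    [0, 0, 0, 0],
    [0, 0, 0, 0],
  ],
)

```text
t: 7.0
eef_pos: [0.6167, 0.1352, 0.3249]
tool_rot: [-0.0, 0.723, 0.691, -0.001]
contact_force: [-0.6, -0.9, -1.9]
gripper_width: 0.493
```

```bash
python3 p.py .6167 .136 .1875 -2.6; python3 - <<'E'
from m import *
c=snap('side','s3.png');d=snap('top','t3.png')
a=cv2.resize(c['frame'][80:240,180:340],None,fx=3,fy=3);b=cv2.resize(d['frame'][160:240,190:310],None,fx=2.5,fy=2.5)
b=cv2.copyMakeBorder(b,0,480-b.shape[0],0,0,cv2.BORDER_CONSTANT);cv2.imwrite('pics/s3c.png',np.hstack([a,b]))
E
```

```text
t 7.0 pos [0.6167 0.1352 0.3249] yaw_y -2.64 tilt [-0.0016 -0.0013 -1.    ] q [ 0.08  0.55 -0.55  1.71  0.33  0.98 -0.63] F [-0.6 -0.9 -1.9]
turn first -0.04 then shift(mm, tool axes) [  1.    0.2 137.4]
```

View pics/s3c.png

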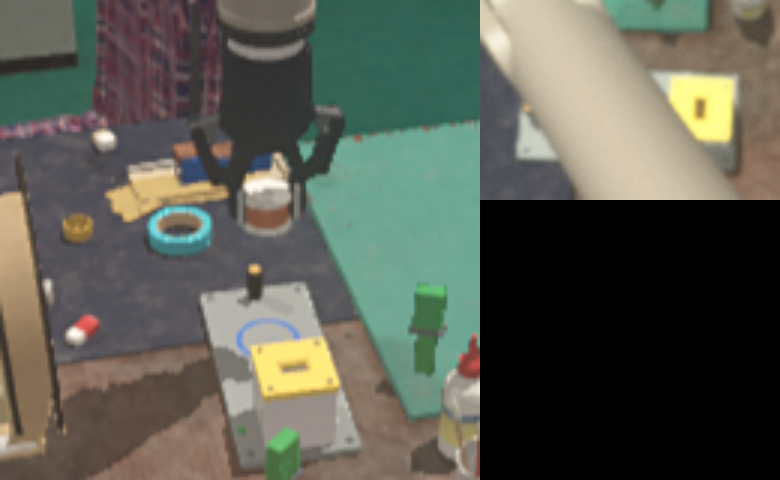

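The spool is in line above the ring (side crop (265,205) over (268,338)). I descend.

Request:
play_rows(
  commands=[
    [0.001, 0, 0.012, 0],
    [0, 0, 0.025, 0],
    [0, 0, 0.025, 0],
    [0, 0, 0.025, 0],
    [0, 0, 0.02, 0],
    [0, 0, 0.014, 0],
    [0, 0, 0.008, 0],
    [0, 0, 0.004, 0],
    [0, 0, 0.002, 0],
    [0, 0, 0.001, 0],
    [0, 0, 0, 0],
    [0, 0, 0, 0],
    [0, 0, 0, 0],
  ],
)

```text
t: 8.4
eef_pos: [0.6173, 0.1372, 0.1901]
tool_rot: [0.0, 0.723, 0.691, 0.0]
contact_force: [0.2, -0.4, -1.8]
gripper_width: 0.495
```

```bash
python3 p.py .6167 .136 .1875 -2.6; python3 - <<'E'
from m import *
c=snap('side','s4.png')
cv2.imwrite('pics/s4c.png',cv2.resize(c['frame'][120:240,200:340],None,fx=5,fy=5,interpolation=cv2.INTER_CUBIC))
E
```

```text
t 8.4 pos [0.6173 0.1372 0.1901] yaw_y -2.6 tilt [ 7.e-04  1.e-04 -1.e+00] q [ 0.02  0.71 -0.47  1.78  0.45  0.76 -0.72] F [ 0.2 -0.4 -1.8]
turn first -0.0 then shift(mm, tool axes) [-1.2 -0.6  2.6]
```

View pics/s4c.png

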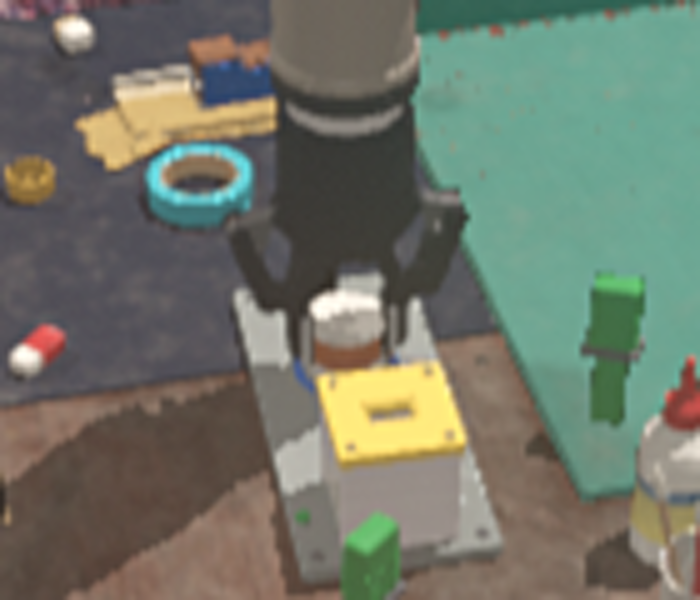

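Still about 2–3 mm above the plate, and centred over the ring. I lower it the rest of the way in small steps.

Request:
play_rows(
  commands=[
    [-0.001, 0, 0.001, 0],
    [0, 0, 0.001, 0],
    [0, 0, 0.001, 0],
    [0, 0, 0, 0],
    [0, 0, 0, 0],
  ],
)

```text
t: 8.95
eef_pos: [0.6172, 0.136, 0.1867]
tool_rot: [0.0, 0.723, 0.691, -0.0]
contact_force: [-1.6, -1.1, -1.1]
gripper_width: 0.495
```

Request:
play_rows(
  commands=[
    [0, 0, 0.0005, 0],
    [0, 0, 0.0005, 0],
    [0, 0, 0, 0],
    [0, 0, 0, 0],
  ],
)

```text
t: 9.35
eef_pos: [0.6172, 0.136, 0.1866]
tool_rot: [0.0, 0.723, 0.691, -0.0]
contact_force: [-4.3, -2.7, 7.2]
gripper_width: 0.498
```

Contact at 7 N. I open and retreat.

Request:
play_rows(
  commands=[
    [0, 0, 0, 0],
    [0, 0, 0, 0],
    [0, 0, 0, 0],
    [0, 0, 0, 0],
    [0, 0, 0, 0],
    [0, 0, 0, 0],
    [0, 0, -0.01, 0],
    [0, 0, -0.02, 0],
    [0, 0, -0.03, 0],
    [0, 0, -0.035, 0],
    [0, 0, -0.035, 0],
    [0, 0, -0.02, 0],
    [0, 0, 0, 0],
  ],
  claw=0.0854,
)

```text
t: 10.65
eef_pos: [0.6181, 0.1368, 0.3402]
tool_rot: [0.002, 0.723, 0.691, 0.003]
contact_force: [0.5, -0.1, -0.2]
gripper_width: 1.001
```

```bash
python3 p.py .626 -.180 .34 73.4; python3 - <<'E'
from m import *
c=snap('side','s5.png')
cv2.imwrite('pics/s5c.png',cv2.resize(c['frame'][120:240,200:340],None,fx=5,fy=5,interpolation=cv2.INTER_CUBIC))
E
```

```text
t 10.65 pos [0.6181 0.1368 0.3402] yaw_y -2.6 tilt [ 0.0068  0.0017 -1.    ] q [ 0.09  0.53 -0.56  1.69  0.32  1.   -0.63] F [ 0.5 -0.1 -0.2]
turn first -76.0 then shift(mm, tool axes) [-9.810e+01 -3.013e+02 -3.000e-01]
```

View pics/s5c.png

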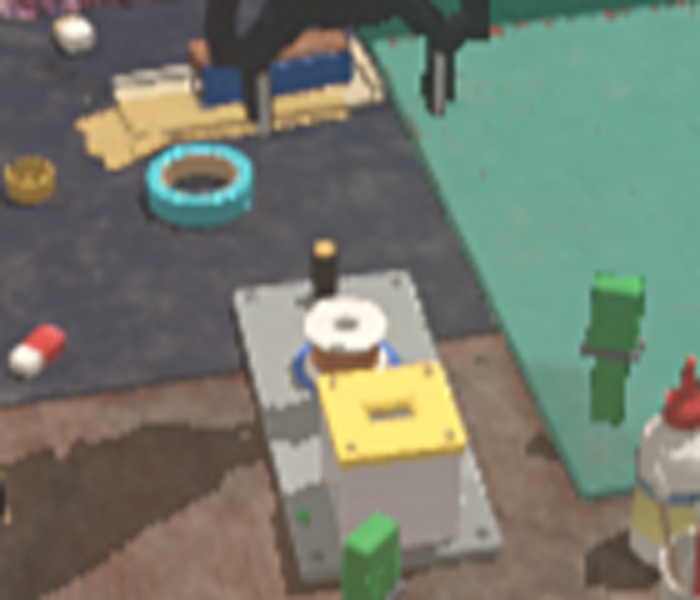

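The white spool stands upright in the blue ring (crop (345,335)), released. Next I turn for the key and move above it.

Request:
play_rows(
  commands=[
    [0, 0, 0, -7.6],
    [0, 0, 0, -7.6],
    [0, 0, 0, -7.6],
    [0, 0, 0, -7.6],
    [0, 0, 0, -7.6],
    [0, 0, 0, -7.6],
    [0, 0, 0, -7.6],
    [0, 0, 0, -7.6],
    [0, 0, 0, -7.6],
    [0, 0, 0, -7.6],
    [0, 0, 0, 0],
    [0, 0, 0, 0],
  ],
  claw=0.06,
)

```text
t: 11.9
eef_pos: [0.6169, 0.1359, 0.3348]
tool_rot: [-0.001, 0.146, 0.989, -0.0]
contact_force: [-0.1, -0.1, 0.5]
gripper_width: 0.705
```

```bash
python3 p.py .626 -.180 .34 73.4
```

```text
t 11.9 pos [0.6169 0.1359 0.3348] yaw_y 73.2 tilt [-0.0016 -0.     -1.    ] q [ 0.28  0.62 -0.85  1.69  0.52  1.08  0.55] F [-0.1 -0.1  0.5]
turn first -0.2 then shift(mm, tool axes) [ -99.  -300.1   -5.2]
```

Request:
play_rows(
  commands=[
    [-0.005, -0.015, -0.003, 0],
    [-0.01, -0.03, -0.002, 0],
    [-0.01, -0.03, 0, 0],
    [-0.01, -0.03, 0, 0],
    [-0.01, -0.03, 0, 0],
    [-0.01, -0.03, 0, 0],
    [-0.01, -0.03, 0, 0],
    [-0.01, -0.03, 0, 0],
    [-0.01, -0.03, 0, 0],
    [-0.008, -0.025, 0, 0],
    [-0.006, -0.02, 0, 0],
    [0, 0, 0, 0],
    [0, 0, 0, 0],
    [0, 0, 0, 0],
  ],
  claw=0.04,
)

```text
t: 13.3
eef_pos: [0.6262, -0.1784, 0.341]
tool_rot: [0.0, 0.144, 0.99, 0.0]
contact_force: [-0.9, -0.3, -0.1]
gripper_width: 0.468
```

```bash
python3 p.py .626 -.180 .242 73.4; python3 - <<'E'
from m import *
c=snap('side','s6.png');d=snap('top','t6.png')
a=cv2.resize(c['frame'][150:320,220:370],None,fx=3.2,fy=3.2,interpolation=cv2.INTER_CUBIC)
b=cv2.resize(d['frame'][170:240,200:290],None,fx=3.2,fy=3.2,interpolation=cv2.INTER_CUBIC);b=cv2.copyMakeBorder(b,0,a.shape[0]-b.shape[0],0,0,cv2.BORDER_CONSTANT)
cv2.imwrite('pics/s6c.png',np.hstack([a,b]))
k=big(mask(d,'white',(222,192,250,222)));print('spool',circ(plane(d,k,.04)))
E
```

```text
t 13.3 pos [ 0.6262 -0.1784  0.341 ] yaw_y 73.46 tilt [ 2.e-04  5.e-04 -1.e+00] q [ 0.75  0.64 -0.82  1.63  0.51  1.1   1.06] F [-0.9 -0.3 -0.1]
turn first 0.06 then shift(mm, tool axes) [-0.3 -1.6 99. ]
spool [609.1 130.8  46. ]
```

View pics/s6c.png

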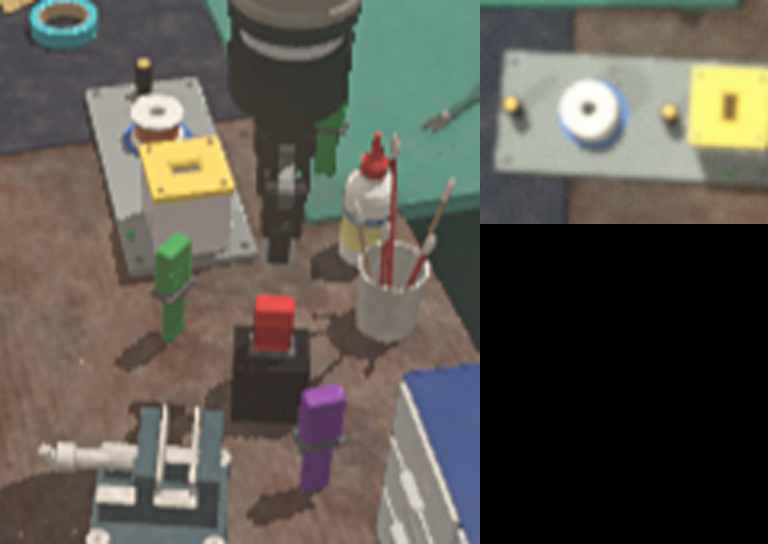

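The white spool sits in the ring in the top view (588,110). The gripper is over the red handle in the side crop (278,250), with the purple key well below and aside. I descend to the key.

Request:
play_rows(
  commands=[
    [0, -0.0015, 0.015, 0],
    [0, 0, 0.02, 0],
    [0, 0, 0.02, 0],
    [0, 0, 0.018, 0],
    [0, 0, 0.014, 0],
    [0, 0, 0.008, 0],
    [0, 0, 0.004, 0],
    [0, 0, 0, 0],
    [0, 0, 0, 0],
  ],
)

```text
t: 14.3
eef_pos: [0.6262, -0.181, 0.2424]
tool_rot: [0.001, 0.144, 0.99, -0.0]
contact_force: [1.4, 0.3, 0.6]
gripper_width: 0.463
```

```bash
python3 p.py .626 -.180 .242 73.4; python3 - <<'E'
from m import *
c=snap('side','s7.png')
a=cv2.resize(c['frame'][200:310,250:370],None,fx=5,fy=5,interpolation=cv2.INTER_CUBIC)
cv2.imwrite('pics/s7c.png',a)
d=ld('t6.png');print(onz(d,233.75-.35,204.4-.35,.04))
E
```

```text
t 14.3 pos [ 0.6262 -0.181   0.2424] yaw_y 73.4 tilt [ 1.2e-03 -2.0e-04 -1.0e+00] q [ 0.71  0.74 -0.76  1.7   0.61  0.95  1.  ] F [1.4 0.3 0.6]
turn first -0.0 then shift(mm, tool axes) [0.5 0.9 0.4]
[0.61578427 0.13688767 0.04      ]
```

View pics/s7c.png

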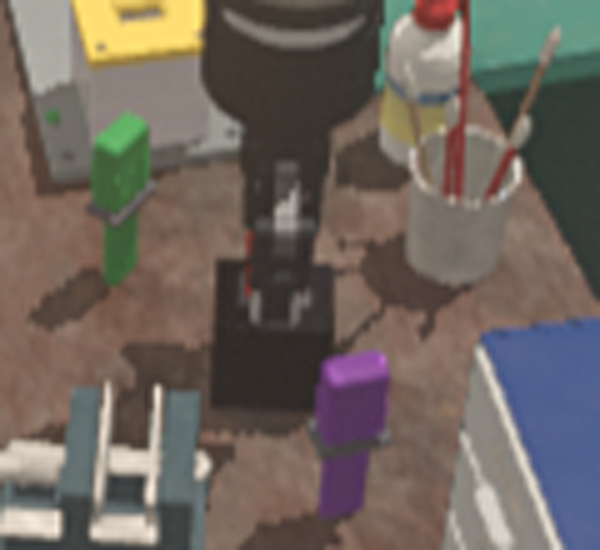

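Spool confirmed at (0.616, 0.137), within 2 mm of the ring centre. The fingers straddle the handle (crop (280,270)), so I close.

Request:
play_rows(
  commands=[
    [0, 0, 0, 0],
    [0, 0, 0, 0],
    [0, 0, 0, 0],
    [0, 0, 0, 0],
    [0, 0, 0, 0],
    [0, 0, 0, 0],
    [0, 0, 0, 0],
  ],
  claw=0.0,
  force=60,
)

```text
t: 15.05
eef_pos: [0.6264, -0.1802, 0.2425]
tool_rot: [0.001, 0.144, 0.99, 0.001]
contact_force: [0.1, 3.8, 6.3]
gripper_width: 0.182
```

Request:
play_rows(
  commands=[
    [0, 0, -0.004, 0],
    [0, 0, -0.01, 0],
    [0, 0, -0.02, 0],
    [0, 0, -0.025, 0],
    [0, 0, -0.025, 0],
    [0, 0, -0.02, 0],
    [0, 0, -0.015, 0],
    [0, 0, -0.005, 0],
    [0, 0, 0, 0],
    [0, 0, 0, 0],
  ],
)

```text
t: 16.05
eef_pos: [0.6254, -0.1815, 0.3645]
tool_rot: [-0.001, 0.145, 0.99, -0.0]
contact_force: [0.8, -0.4, -1.7]
gripper_width: 0.178
```

```bash
python3 p.py .611 .0105 .362 87.4; python3 - <<'E'
from m import *
c=snap('side','s8.png')
a=cv2.resize(c['frame'][150:310,230:390],None,fx=3.6,fy=3.6,interpolation=cv2.INTER_CUBIC)
cv2.imwrite('pics/s8c.png',a)
E
```

```text
t 16.05 pos [ 0.6254 -0.1815  0.3645] yaw_y 73.38 tilt [-1.9e-03 -1.0e-04 -1.0e+00] q [ 0.76  0.61 -0.84  1.61  0.49  1.14  1.08] F [ 0.8 -0.4 -1.7]
turn first -14.02 then shift(mm, tool axes) [ 23.1 191.1   2.5]
```

View pics/s8c.png

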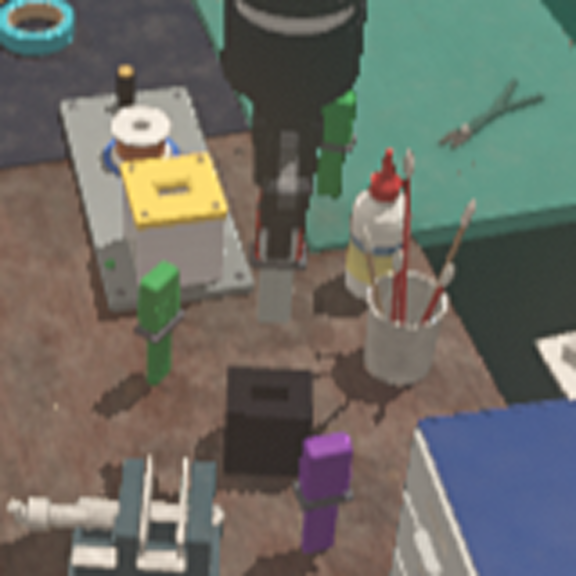

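The key hangs vertically in the grip (blade at crop (276,295)); the holder is empty. I measure the blade offset from the gripper axis.

```bash
python3 - <<'E'
from m import *
c=ld('s8.png')
k=8
im=cv2.resize(c['frame'],None,fx=k,fy=k,interpolation=cv2.INTER_CUBIC)
from scipy.spatial.transform import Rotation as Ro
p=np.array([.6254,-.1815]);th=np.radians(-16.6);ex=np.array([np.cos(th),np.sin(th)]);ey=np.array([-ex[1],ex[0]])
zt=.3645-.155-.080
def dr(zs,hx,hy,off=0,col=(0,255,0)):
    for z in zs:
        q=[np.r_[p+ex*(a*hx+off)+ey*b*hy,z] for a,b in((1,1),(1,-1),(-1,-1),(-1,1))]
        cv2.polylines(im,[((proj(c,q)+.5)*k-.5).astype(np.int32)],True,col,1)
dr([zt,zt+.052],.010,.004);dr([zt+.052,zt+.057],.017,.010,col=(255,255,0))
x,y=(proj(c,np.r_[p,zt+.03])[0]*k).astype(int)
cv2.imwrite('pics/s8d.png',im[y-200:y+200,x-200:x+200])
# holder slot
print(onz(c,230+270/3.6,150+393/3.6,.058))
E
```

```text
[ 0.62774129 -0.17966524  0.058     ]
```

View pics/s8d.png

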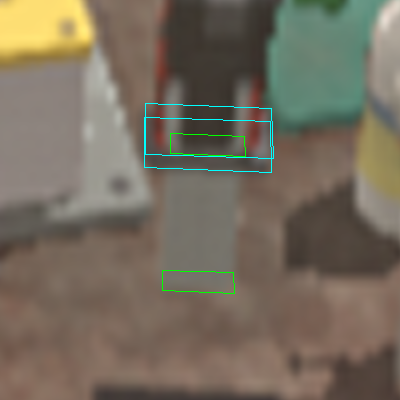

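Request:
play_rows(
  commands=[
    [0, 0, 0, -7],
    [0, 0, 0, -7],
    [0, 0, 0, 0],
    [0.001, 0.01, 0, 0],
    [0.003, 0.02, 0, 0],
    [0.003, 0.03, 0, 0],
    [0.004, 0.03, 0, 0],
    [0.004, 0.03, 0, 0],
    [0.003, 0.03, 0, 0],
    [0.003, 0.02, 0, 0],
    [0.002, 0.015, 0, 0],
    [0, 0.006, 0, 0],
    [0, 0, 0, 0],
    [0, 0, 0, 0],
  ],
)

```text
t: 17.5
eef_pos: [0.6118, 0.0096, 0.3655]
tool_rot: [-0.0, 0.024, 1.0, -0.0]
contact_force: [-0.1, -0.0, -1.8]
gripper_width: 0.18
```

```bash
python3 p.py .611 .0105 .327 87.4
```

```text
t 17.5 pos [0.6118 0.0096 0.3655] yaw_y 87.28 tilt [-2.e-04 -8.e-04 -1.e+00] q [ 0.54  0.58 -0.92  1.71  0.51  1.12  0.99] F [-0.1 -0.  -1.8]
turn first -0.12 then shift(mm, tool axes) [ 0.9  0.9 38.5]
```

Request:
play_rows(
  commands=[
    [0.0009, 0.0009, 0.015, 0],
    [0, 0, 0.015, 0],
    [0, 0, 0.0085, 0],
    [0, 0, 0, 0],
    [0, 0, 0, 0],
    [0, 0, 0, 0],
  ],
)

```text
t: 18.1
eef_pos: [0.611, 0.0118, 0.3276]
tool_rot: [0.0, 0.023, 1.0, 0.0]
contact_force: [-0.1, 0.2, -0.9]
gripper_width: 0.18
```

```bash
python3 p.py .611 .0105 .327 87.4; cat > ov.py <<'E'
from m import *
from p import Ro
def ov(f,name='side'):
    o=sensors.get_obs();c=snap(name,f);k=8
    P=np.array(o['eef_pos']);zt=P[2]-.235
    im=cv2.resize(c['frame'],None,fx=k,fy=k,interpolation=cv2.INTER_CUBIC)
    def dr(p,th,z,hx,hy,col):
        ex=np.array([np.cos(th),np.sin(th)]);ey=np.array([-ex[1],ex[0]])
        q=[np.r_[p+ex*(a*hx)+ey*b*hy,z] for a,b in((1,1),(1,-1),(-1,-1),(-1,1))]
        cv2.polylines(im,[((proj(c,q)+.5)*k-.5).astype(np.int32)],True,col,1)
    th=np.radians(-2.6)
    dr(P[:2],th,zt,.01,.004,(0,255,0));dr(P[:2],th,zt+.052,.017,.01,(255,255,0))
    s=np.array([.611,.0105]);dr(s,th,.08,.012,.006,(0,0,255));dr(s,th,.08,.033,.033,(0,0,255))
    x,y=(proj(c,np.r_[s,.1])[0]*k).astype(int);cv2.imwrite('pics/'+f.replace('.','d.'),im[y-270:y+270,x-270:x+270])
import sys
ov(sys.argv[1])
E
python3 ov.py s9.png
```

```text
t 18.1 pos [0.611  0.0118 0.3276] yaw_y 87.4 tilt [ 8.e-04  3.e-04 -1.e+00] q [ 0.52  0.62 -0.9   1.74  0.55  1.05  0.96] F [-0.1  0.2 -0.9]
turn first -0.0 then shift(mm, tool axes) [-0.1 -1.3  0.6]
```

View pics/s9d.png

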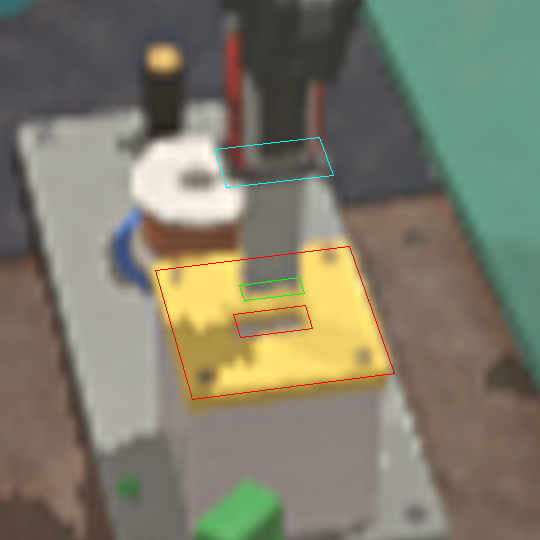

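Blade (crop (272,285)) and slot (273,322) line up along x, and the plate overlay matches. I descend gently into the mouth.

Request:
play_rows(
  commands=[
    [0, -0.001, 0.003, 0],
    [0, 0, 0.003, 0],
    [0, 0, 0.003, 0],
    [0, 0, 0.003, 0],
    [0, 0, 0, 0],
    [0, 0, 0, 0],
  ],
)

```text
t: 18.75
eef_pos: [0.6107, 0.0108, 0.3151]
tool_rot: [-0.0, 0.023, 1.0, 0.0]
contact_force: [0.3, -0.0, -0.9]
gripper_width: 0.178
```

```bash
python3 p.py .611 .0105 .303 87.4; python3 ov.py s10.png
```

```text
t 18.75 pos [0.6107 0.0108 0.3151] yaw_y 87.4 tilt [-2.e-04  1.e-04 -1.e+00] q [ 0.52  0.63 -0.89  1.75  0.56  1.03  0.95] F [ 0.3 -0.  -0.9]
turn first 0.0 then shift(mm, tool axes) [-0.4 -0.2 12.1]
```

View pics/s10d.png

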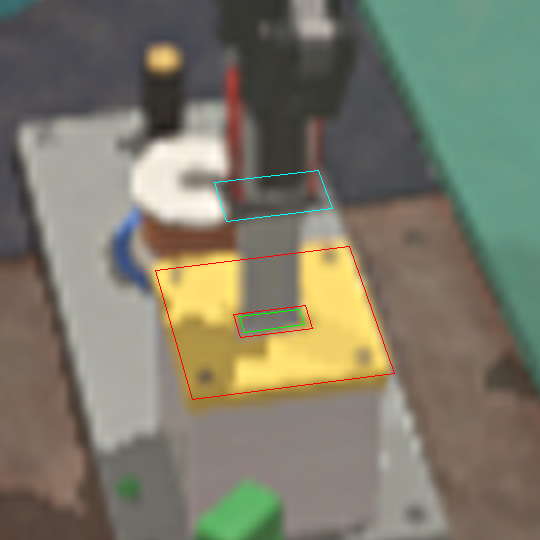

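The tip is at the mouth (crop (273,320)), with green inside red. I continue in small steps, watching the force.

Request:
play_rows(
  commands=[
    [0, 0, 0.002, 0],
    [0, 0, 0.002, 0],
    [0, 0, 0.002, 0],
    [0, 0, 0.002, 0],
    [0, 0, 0, 0],
    [0, 0, 0, 0],
  ],
)

```text
t: 19.4
eef_pos: [0.6107, 0.0107, 0.3071]
tool_rot: [-0.0, 0.023, 1.0, -0.0]
contact_force: [-0.6, 0.5, -1.2]
gripper_width: 0.176
```

Request:
play_rows(
  commands=[
    [0, 0, 0.002, 0],
    [0, 0, 0.002, 0],
    [0, 0, 0.002, 0],
    [0, 0, 0.002, 0],
    [0, 0, 0, 0],
    [0, 0, 0, 0],
  ],
)

```text
t: 20.0
eef_pos: [0.6107, 0.0107, 0.2992]
tool_rot: [-0.0, 0.023, 1.0, 0.0]
contact_force: [0.4, -0.3, -2.0]
gripper_width: 0.179
```

No contact force; the blade is about 16 mm in. I continue.

Request:
play_rows(
  commands=[
    [0, 0, 0.005, 0],
    [0, 0, 0.005, 0],
    [0, 0, 0.005, 0],
    [0, 0, 0.005, 0],
    [0, 0, 0.005, 0],
    [0, 0, 0.002, 0],
    [0, 0, 0, 0],
    [0, 0, 0, 0],
  ],
)

```text
t: 20.8
eef_pos: [0.6107, 0.0108, 0.2723]
tool_rot: [0.0, 0.023, 1.0, 0.0]
contact_force: [-0.1, -0.7, -1.4]
gripper_width: 0.179
```

Request:
play_rows(
  commands=[
    [0, 0, 0.001, 0],
    [0, 0, 0.001, 0],
    [0, 0, 0.001, 0],
    [0, 0, 0.001, 0],
    [0, 0, 0, 0],
    [0, 0, 0, 0],
  ],
)

```text
t: 21.4
eef_pos: [0.6108, 0.0108, 0.2685]
tool_rot: [0.0, 0.023, 1.0, 0.0]
contact_force: [-0.5, -0.2, 3.9]
gripper_width: 0.18
```

Request:
play_rows(
  commands=[
    [0, 0, 0.001, 0],
    [0, 0, 0.001, 0],
    [0, 0, 0.001, 0],
    [0, 0, 0, 0],
    [0, 0, 0, 0],
    [0, 0, 0, 0],
  ],
)

```text
t: 22.0
eef_pos: [0.6109, 0.0108, 0.2655]
tool_rot: [0.0, 0.023, 1.0, 0.0]
contact_force: [-0.7, 0.0, 5.3]
gripper_width: 0.178
```

Request:
play_rows(
  commands=[
    [0, 0, 0.001, 0],
    [0, 0, 0.001, 0],
    [0, 0, 0, 0],
    [0, 0, 0, 0],
    [0, 0, 0, 0],
  ],
)

```text
t: 22.5
eef_pos: [0.6109, 0.0109, 0.2644]
tool_rot: [0.0, 0.023, 1.0, -0.0]
contact_force: [-3.8, -0.3, 12.6]
gripper_width: 0.178
```

Request:
play_rows(
  commands=[
    [0, 0, 0.001, 0],
    [0, 0, 0, 0],
    [0, 0, 0, 0],
    [0, 0, 0, 0],
  ],
)

```text
t: 22.9
eef_pos: [0.6109, 0.0111, 0.2643]
tool_rot: [0.001, 0.023, 1.0, -0.001]
contact_force: [-5.6, -1.8, 20.0]
gripper_width: 0.18
```

```bash
python3 p.py .611 .0105 .263 87.4; python3 ov.py s11.png
```

```text
t 22.9 pos [0.6109 0.0111 0.2643] yaw_y 87.39 tilt [ 0.0011 -0.0012 -1.    ] q [ 0.48  0.69 -0.85  1.79  0.62  0.96  0.9 ] F [-5.6 -1.8 20. ]
turn first -0.01 then shift(mm, tool axes) [-0.1 -0.6  1.3]
```

View pics/s11d.png

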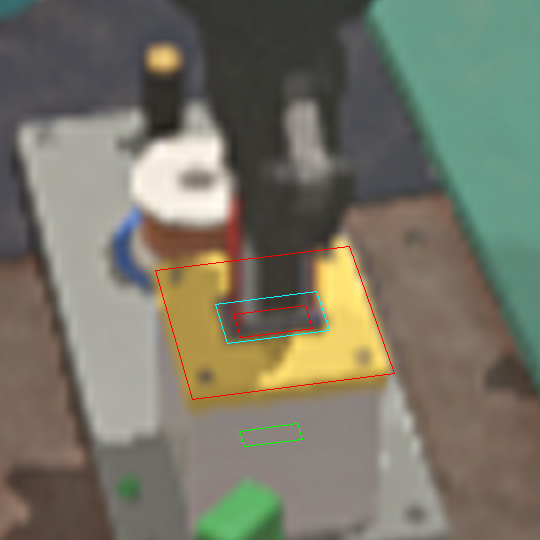

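The collar sits on the plate around the slot (crop (273,320)), and the TCP stalled at 0.2643 while the force rose to 20 N, so the key is home. The spool is still upright in the ring (185,190). I let it settle, then check stability.

Request:
play_rows(
  commands=[
    [0, 0, 0, 0],
    [0, 0, 0, 0],
    [0, 0, 0, 0],
    [0, 0, 0, 0],
    [0, 0, 0, 0],
    [0, 0, 0, 0],
    [0, 0, 0, 0],
    [0, 0, 0, 0],
  ],
)

```text
t: 23.75
eef_pos: [0.6109, 0.0111, 0.2643]
tool_rot: [0.001, 0.023, 1.0, -0.001]
contact_force: [-6.2, -2.7, 20.1]
gripper_width: 0.177
```

```bash
python3 p.py .611 .0105 .263 87.4; python3 -c "
from station import bot
print(bot.hand_in())"
```

```text
t 23.75 pos [0.6109 0.0111 0.2643] yaw_y 87.39 tilt [ 0.001  -0.0012 -1.    ] q [ 0.48  0.69 -0.85  1.79  0.62  0.96  0.9 ] F [-6.2 -2.7 20.1]
turn first -0.01 then shift(mm, tool axes) [-0.1 -0.6  1.3]
the job is handed in; nothing more can be done
None
```

I stood the white spool upright on the blue ring and let go of it. I then took the red key from its holder, pushed it through the guard-plate slot until it was home, and handed in at about 23.8 s while still gripping it.

**Last checks:**
- **Spool:** the top view put its axis at about (0.616, 0.137), within 2 mm of the ring centre I measured. The last side view shows it still upright and untouched.
- **Key:** the arm stopped descending at TCP z = 0.2643 while the push rose to a steady 20 N, which is more than the spring alone gives. The picture shows the collar on the plate around the slot.
- **Grip:** the fingers read 0.177 at 60 N, and the pose did not change over the last 0.8 s.
- **Other objects:** I never moved near the black spool, the cyan roll or the eraser, but I did not measure them again at the end.

**Disagreements:**
- The TCP stopped about 1.3 mm above the height I calculated for home, within the 2 mm calibration error and what the key may have slipped in the grip.
- A 6 N sideways force remained at the end.
- One automatic circle fit of the placed spool failed because it took in the base plate, so I located the flange centre by eye in the picture instead.

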